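# Pin the swing strap of the drill jig

### The arm

A 6-joint arm with a two-finger parallel gripper is mounted at the origin on a cart in front of the work surface, level with it; the furniture and walls round the work are solid. World frame = base frame: x ahead of the robot, y to its left, z up, the work surface at z = 0. Lengths are in mm, angles in rad, forces in N, time in s.
With the tool pointing down it reaches from about 250 to 725 mm from the base axis. Payload 9.7 kg.
Tool frame: the origin (TCP) lies on the centre line of the jaws, within the pads' length; the fingertips stand arm.tcp_to_tips ahead of it and the grasp point (between the pads) lies 6 mm ahead of it (arm.tcp_to_tips is the distance from the TCP to the fingertips, in mm); z points along the fingers, y is the line along which they close (so a half turn about z gives the same grasp; the last joint's range is limited). The gripper opens to 85 mm and grips with 20 to 120 N. Pads are 22 mm wide; open, the fingers measure 114 mm over their backs; the gripper's body (76 mm by 85 mm) begins 54 mm behind the grasp point. The pads swing forward as they close: fully open they stand 13 mm farther back than shut.
Start: joints at [1.23, 0.087, 0.176, 1.66, 0, 1.571], TCP at [183.83, 518.366, 232.784] pointing down, gripper open.
Joint ranges: [-3.13, 3.13], [-0.85, 1.81], [-1.15, 1.24], [-2.2, 2.28], [-1.44, 1.52], [-3.14, 3.14]. Speed limits (rad/s): [2.22, 2.22, 2.57, 3.14, 3.14, 3.14].

### API

Orientations are given as a rotation vector (axis times angle).
In Python, from cell import arm gives the robot as it stands.
- The arm moves only by the tool steer_hand, called as name(argument=value, ...) on one line, values as JSON. Schema: {"type":"object","properties":{"ticks":{"type":"array","items":{"type":"object","properties":{"xyz":{"type":"array","items":{"type":"number"},"minItems":3,"maxItems":3},"turn_vec":{"type":"array","items":{"type":"number"},"minItems":3,"maxItems":3}},"additionalProperties":false},"minItems":1,"maxItems":8},"finger_gap":{"type":"number"},"squeeze":{"type":"number"},"only":{"type":"string"},"quiet":{"type":"boolean"},"lines":{"type":"string"}},"required":["ticks"],"additionalProperties":false}. ticks is a list of rows, 1 to 8 of them, each an object with the fields xyz (a list: dx, dy, dz in mm), turn_vec (a list: a rotation vector rx, ry, rz in rad); a field left out counts as zero; each row shifts and turns the commanded pose from where the row before left it, along the tool's axes as they then stand; what a row does not reach is not made up. A row lasts 1/12 s, in which the tool goes at most 41.7 mm and 0.125 rad, less where a joint would pass 70% of its speed; a pose out of reach is approached as far as the arm can. finger_gap is the finger opening in mm, set as the call begins (left out keeps the last). The fingers move at their own pace and stop on an object; squeeze is the grip in N (left out, the last holds). Time passes only in rows, so rows that do not move let the fingers close. The tool returns the time, the measured TCP pose, the force, the opening and the grip force at its end. only (a regular expression) keeps the lines of the reply that match it, lines (a string "A,B") keeps lines A to B, and quiet returns only ok. Input that does not fit is refused with a message, and nothing moves.
- arm.get_state(): the state, without advancing time (a new reading comes with each control period).
- arm.snapshot(name): name is "scene" or "top" or "wrist"; returns the picture (400x640x3 uint8, red, green, blue); there is no depth.
- arm.camera_info(name): a dict with "intrinsics" (3x3 intrinsics, pixels), "dist" ([k1, k2, p1, p2, k3] as OpenCV has them; the pictures are not rectified), "eye" and "orientation" of the camera in the world. Camera axes: x right, y up, looking along -z (the intrinsics and any distortion apply to the point x, -y, -z); pixel columns grow to the right and rows downward; lengths in mm; the calibration is good to about 2 mm. A picture is of the moment at which its call begins: read the wrist's pose just before it. camera_info takes no time and is no camera call; for the wrist camera it gives the pose at the moment of the call.
- arm.hand_in(): hands the job in; it is judged then, once.
The state is a dict: "t": time; "joint_pos": joint angles; "qvel": joint speeds; "joint_efforts": joint torques, N m; "ee_pos": TCP position; "orientation": TCP orientation; "contact_force": force on the tool from outside, world axes, zero at the start; "moment": the same for the moment, N m; "opening": finger opening in mm; "grasp_force": force on a finger pad.
Only numpy, scipy, OpenCV 4.12 (cv2) and the standard library are available. Lean on these libraries where they do the work, as an engineer would, in place of code of your own. Each camera call takes 0.05 s, during which the arm holds its last target. There are 200 camera calls.

### The job

Lock the block down in the drill jig: swing the steel strap over it, home into the fork, then take the long pin from the pin rack and drop it down through the upper ear, the eye of the strap and the lower ear, until its collar sits on the upper ear. Let go of it there.

Things in the scene. Friction and masses are not known exactly. Their poses are not given: they have to be found in the camera images.
- long_pin: Steel pin: shank 13 mm wide, 55 mm long with tapered nose; collar 40 mm wide, 4 mm thick; on it a round black knob 24 mm wide, 38 mm tall. Origin on the axis under the collar, z up to the knob. Hangs by its collar in one of 3 holes, 55 mm apart in a row, of the aluminium rack (top 80 mm high, row within 25 deg of world y). The two other pins there are short (26 mm shank, 18 mm knob).
- strap (a joint): Hinge angle of the flat steel strap, rad. 0: home in the fork against its stop, eye in line with the fork's holes; grows to 1.2 as it swings out, clockwise from above. It turns level on an upright pivot 120 mm from the fork hole; its eye is a 24 mm hole 120 mm from the pivot. Slight friction (0.08 N m) holds it where it is left.
- strap_knob (a point): Foot of the upright round black knob on the strap: on the knob's axis, at the strap's top face, 56 mm above the bench, 60 mm from the pivot towards the eye. The knob is 20 mm wide and reaches 48 mm above this point; it turns with the strap. y points along the strap to the pivot, x square to it, the way it swings home.
- fork_hole (a point): Centre of the 24 mm hole in the fork's upper ear, at its top face, 70 mm above the bench. Fork: two fixed ears 50x50x8 mm, holes in line, 20 mm gap, into which the 8 mm strap swings from -x; then 24 mm free below. Axes of the jig: z up, y to the strap's pivot (120 mm off), x away from the robot to the fork's back wall (25 mm off, as high as the upper ear).

How it is judged:
By the outcome, as a careful person would: the job done as asked, in the order asked, and still so for the second after the job is handed in, with the robot touching nothing.
It also fails if it takes over 54 s, if anything falls off the work surface, if the arm or the gripper's body presses on something with over 40 N, if the wrist force passes 120 N, or if a joint passes its speed limit or range.

## Working session

There is one attempt and no reset: what is moved stays moved. The work goes in short steps, Python scripts to look and compute and a tool call to move; the robot and the scene stay as the last step left them, time stands still between calls to the robot, and variables do not carry over. Pictures are saved under pics/ and viewed, at most 10 in all, crops included, and the job is handed in when it is done.

```bash
ls; mkdir -p pics; python3 - <<'E'
from cell import arm
import cv2
print(arm.tcp_to_tips); s=arm.get_state(); print(s['t'],s['ee_pos'],s['orientation'],s['opening'])
for n in("scene","top"):
    cv2.imwrite(f"pics/{n}0.png",arm.snapshot(n)[:,:,::-1]); c=arm.camera_info(n); print(n,c)
E
```

```text
cell.py
pics
25.0
0.0 [183.74305958 518.13842347 232.07601335] [-5.32661092e-01 -3.09589035e+00  2.12414674e-03] 85.44939150327689
scene {'intrinsics': array([[379.30371452,   0.        , 323.55713555],
       [  0.        , 379.30371452, 203.44368387],
       [  0.        ,   0.        ,   1.        ]]), 'dist': array([-0.02397751,  0.        ,  0.        ,  0.        ,  0.        ]), 'eye': array([ 176.32075246, -383.67820787,  729.40553765]), 'orientation': array([ 0.82468574, -0.24548554, -0.55078612])}
top {'intrinsics': array([[451.07561653,   0.        , 316.14875986],
       [  0.        , 451.07561653, 200.1513966 ],
       [  0.        ,   0.        ,   1.        ]]), 'dist': array([-0.09598054,  0.        ,  0.        ,  0.        ,  0.        ]), 'eye': array([ 407.67152232,  177.15048831, 1211.01771048]), 'orientation': array([ 0.12441427, -0.09456094, -1.59031645])}
```

View pics/scene0.png

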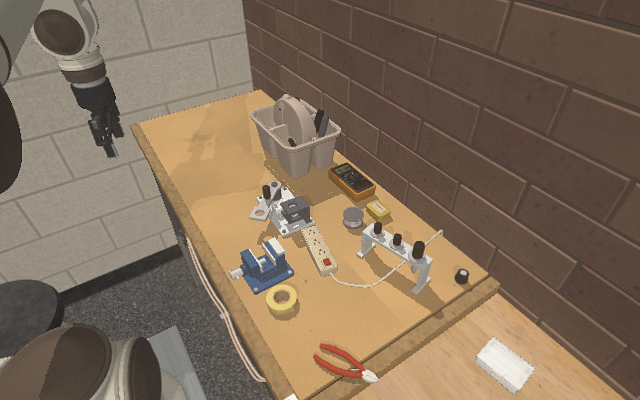

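View pics/top0.png

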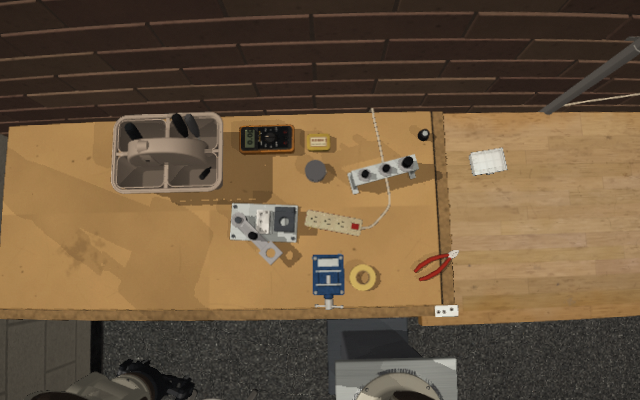

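The jig is at about (265,222) in the top view, with the strap swung out and its eye near (271,256). The rack is at (385,172), and its tallest pin is at the right end, near (407,161). I'll zoom in on both.

```bash
python3 - <<'E'
import cv2,numpy as np
t=cv2.imread("pics/top0.png");s=cv2.imread("pics/scene0.png")
f=lambda im,x,y,w,h,k:cv2.resize(im[y:y+h,x:x+w],None,fx=k,fy=k,interpolation=cv2.INTER_CUBIC)
a=f(t,225,195,80,75,5);b=f(t,345,145,80,60,5)
c=f(s,245,175,80,60,5);d=f(s,355,215,80,75,5)
cv2.imwrite("pics/z0.png",np.vstack([np.hstack([a,np.vstack([b,np.zeros((75,400,3),np.uint8)])]),np.hstack([c,d[:300]])])[:600])
cv2.imwrite("pics/z0.png",np.hstack([np.vstack([a,f(s,245,180,80,45,5)]),np.vstack([f(t,345,145,80,45,5),d])]))
E
```

```text
(no output)
```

View pics/z0.png

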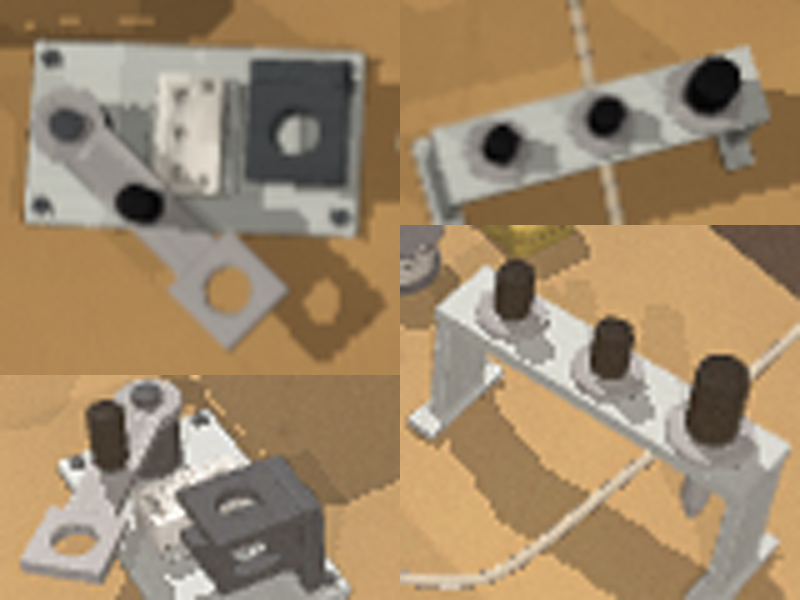

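The crops show the fork hole at top (284.6,221.6), the strap eye at (270.6,253), the strap knob's top at (253,235.6) and the pivot at (238.6,220). The long pin's knob is at (408,161) and its collar at (406,164.6).

```bash
cat > h.py <<'E'
import numpy as np,cv2
from cell import arm
from scipy.spatial.transform import Rotation as R
def ray(cam,px):
    c=cam if isinstance(cam,dict) else arm.camera_info(cam)
    u=cv2.undistortPoints(np.array([[px]],float),c["intrinsics"],np.array(c["dist"]))[0,0]
    return np.array(c["eye"]),R.from_rotvec(c["orientation"]).apply([u[0],-u[1],-1])
def onz(cam,px,z):
    e,d=ray(cam,px); return e+d*(z-e[2])/d[2]
E
python3 - <<'E'
from h import *
np.set_printoptions(precision=1,suppress=True)
P={}
for n,p,z in [("hole",(284.6,221.6),70),("eye",(270.6,253),56),("pivot",(238.6,220),56),("knobtop",(253,235.6),104),("longtop",(408.2,161.5),122),("longcol",(406,164.6),84),("s1",(365,174.6),84),("s2",(386,168.6),84)]:
    P[n]=onz("top",p,z);print(n,P[n])
for n,p,z in [("hole",(292.6,206.2),70),("eye",(245+15.4,180+33.2),56),("knobtop",(245+21.4,180+6.2),104),("longtop",(355+64.5,215+27.5),122),("longcol",(355+61.5,215+42),84)]:
    print("scene",n,onz("scene",p,z))
n=np.linalg.norm
print(n((P["hole"]-P["pivot"])[:2]),n((P["eye"]-P["pivot"])[:2]),n((P["s2"]-P["s1"])[:2]),n((P["longcol"]-P["s2"])[:2]))
a=P["pivot"]-P["hole"];b=P["pivot"]-P["eye"];print(np.degrees([np.arctan2(a[1],a[0]),np.arctan2(b[1],b[0])]))
E
```

```text
hole [514.4 278.5  70. ]
eye [436.  316.6  56. ]
pivot [522.5 399.1  56. ]
knobtop [478.3 354.  104. ]
longtop [651.2 -33.1 122. ]
longcol [651.7 -34.3  84. ]
s1 [628.2  71.4  84. ]
s2 [642.5  17.3  84. ]
scene hole [515.2 277.3  70. ]
scene eye [438.5 314.3  56. ]
scene knobtop [479.9 350.2 104. ]
scene longtop [658.2 -30.4 122. ]
scene longcol [651.8 -36.4  84. ]
120.8329321077474 119.50351475378399 55.951405684086446 52.43850062276049
[86.2 43.6]
```

All distances check out: 120.8 and 119.5 against 120 mm, and two views agree. The strap is at about 0.74 rad. I'll push its knob home with the closed fingers, turning the tool so it closes along the chord of the swing.

steer_hand(ticks=[{"xyz": [-37, -6.5, 9]}, {"xyz": [-37, -6.5, 9]}, {"xyz": [-37, -6.5, 9]}, {"xyz": [-37, -6.5, 9]}, {"xyz": [-37, -6.5, 9]}, {"xyz": [-37, -6.5, 9]}, {"xyz": [-37, -6.5, 9]}, {"xyz": [-37, -6.5, 9]}], finger_gap=0, squeeze=30)

```text
t: 0.77
ee_pos: [446.7, 369.1, 160.1]
orientation: [-0.533, -3.096, 0.0]
contact_force: [0.5, 0.6, 0.8]
opening: 0.3
grasp_force: 0.0
```

steer_hand(ticks=[{"turn_vec": [0, 0, -0.125]}, {"turn_vec": [0, 0, -0.125]}, {"turn_vec": [0, 0, -0.125]}, {"turn_vec": [0, 0, -0.125]}, {"turn_vec": [0, 0, -0.125]}, {"turn_vec": [0, 0, -0.125]}])

```text
t: 1.27
ee_pos: [445.3, 370.2, 160.3]
orientation: [0.647, -3.073, 0.001]
contact_force: [0.8, 0.5, 0.9]
opening: -0.0
grasp_force: 0.0
```

steer_hand(ticks=[{"turn_vec": [0, 0, -0.125]}, {"turn_vec": [0, 0, -0.125]}, {"turn_vec": [0, 0, -0.125]}, {"turn_vec": [0, 0, -0.125]}, {"turn_vec": [0, 0, -0.125]}, {"turn_vec": [0, 0, -0.125]}, {}])

```text
t: 1.85
ee_pos: [445.3, 370.3, 160.3]
orientation: [1.728, -2.623, 0.0]
contact_force: [0.9, -1.0, 0.0]
opening: 0.0
grasp_force: 0.0
```

```bash
cat >> h.py <<'E'
def goto(x,y,z,yaw=None):
    "remaining move in tool axes; yaw = wanted world angle (deg) of tool y"
    s=arm.get_state(); r=R.from_rotvec(s["orientation"])
    d=r.inv().apply(np.array([x,y,z])-s["ee_pos"]); ty=r.apply([0,1,0])
    a=np.degrees(np.arctan2(ty[1],ty[0])); out=f"tool delta {d.round(1)} yaw {a:.1f} tilt {r.apply([0,0,1]).round(3)} q {np.round(s['joint_pos'],2)} f {np.round(s['contact_force'],1)} open {s['opening']:.1f}"
    if yaw is not None: out+=f" rz {-np.radians((yaw-a+90)%180-90):.3f}"
    print(out)
E
python3 -c "
from h import *
goto(445,370,97,-23)"
```

```text
tool delta [ 0.3  0.1 63.3] yaw 156.8 tilt [-0.001 -0.001 -1.   ] q [ 0.69  0.14  0.1   1.53 -0.   -0.47] f [ 0.9 -1.   0. ] open 0.0 rz -0.004
```

steer_hand(ticks=[{"xyz": [0, 0, 31]}, {"xyz": [0, 0, 32]}, {}, {"xyz": [0, -6, 0]}, {"xyz": [0, -6, 0]}, {"xyz": [0, -6, 0]}, {"xyz": [0, -6, 0]}, {"xyz": [0, -6, 0]}])

```text
t: 2.52
ee_pos: [474.2, 358.5, 99.2]
orientation: [-1.718, 2.627, 0.0]
contact_force: [-0.2, -0.7, 0.5]
opening: 0.0
grasp_force: 0.0
```

steer_hand(ticks=[{"xyz": [0, -5, 0]}, {"xyz": [0, -5, 0]}, {"xyz": [0, -5, 0]}, {}])

```text
t: 2.85
ee_pos: [487.5, 352.0, 97.7]
orientation: [-1.72, 2.629, -0.0]
contact_force: [0.8, 1.0, -0.0]
opening: -0.3
grasp_force: 0.0
```

```bash
python3 - <<'E'
from h import *
goto(496,349,97)
a=arm.snapshot("top")[190:265,225:305,::-1];b=arm.snapshot("scene")[175:250,245:325,::-1]
cv2.imwrite("pics/p1.png",cv2.resize(np.hstack([a,b]),None,fx=5,fy=5,interpolation=cv2.INTER_CUBIC))
E
```

```text
tool delta [-0.7 -9.   0.7] yaw 156.4 tilt [ 0. -0. -1.] q [ 0.63  0.2   0.04  1.41 -0.   -0.53] f [ 0.8  1.  -0. ] open -0.3
```

View pics/p1.png

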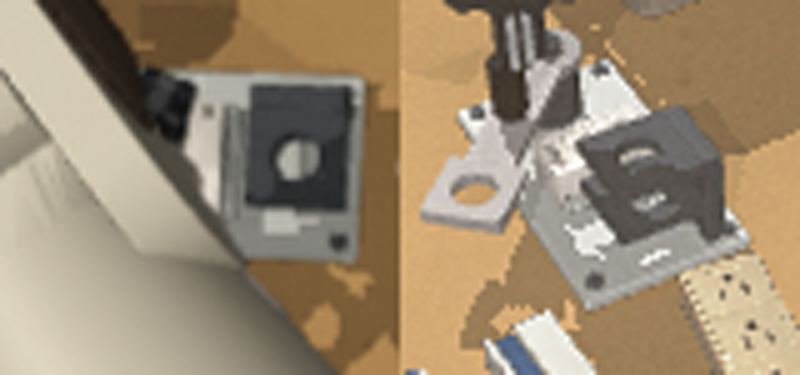

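```bash
python3 - <<'E'
from h import *
s=arm.get_state();print(s['ee_pos'])
def proj(n,p):
    c=arm.camera_info(n);r=R.from_rotvec(c["orientation"]);q=r.inv().apply(np.array(p)-c["eye"]);q=q*[1,-1,-1]
    return cv2.projectPoints(q[None],np.zeros(3),np.zeros(3),c["intrinsics"],np.array(c["dist"]))[0].ravel()
for n in("scene",):
  for z in (72,97,145): print(n,z,proj(n,[*s['ee_pos'][:2],z]))
  print(proj(n,[478,355,104]),proj(n,[478,355,56]))
c=cv2.imread("pics/p1.png")
w=arm.snapshot("wrist");
cv2.imwrite("pics/w1.png",np.hstack([cv2.resize(w[:,:,::-1],(400,250)),cv2.resize(arm.snapshot("scene")[165:215,245:325,::-1],(400,250),interpolation=cv2.INTER_CUBIC)]))
E
```

```text
[486.72514667 352.30152571  97.67638259]
scene 72 [269.51482979 194.15692357]
scene 97 [268.60205686 186.94442337]
scene 145 [266.7661753  172.41534939]
[264.9199645  185.49976199] [266.77090282 199.27542158]
```

View pics/w1.png

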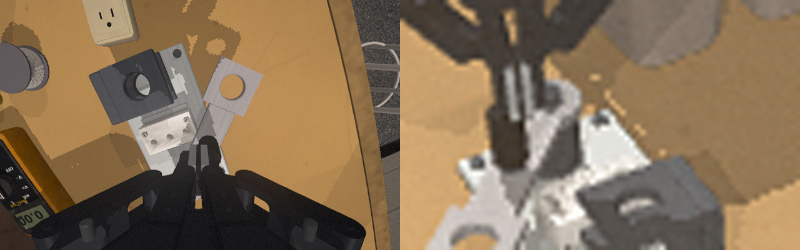

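```bash
python3 - <<'E'
from h import *
c=arm.camera_info("wrist");print(c["eye"])
for n,p,z in [("eye",(232,86),56),("hole",(141,86),70)]: print(n,onz(c,(p[0]*1.6,p[1]*1.6),z))
w=arm.snapshot("wrist");s=arm.snapshot("scene")
cv2.imwrite("pics/w2.png",np.hstack([cv2.resize(w[110:360,220:420,::-1],(400,500),interpolation=cv2.INTER_CUBIC),cv2.resize(s[170:220,245:285,::-1],(400,500),interpolation=cv2.INTER_CUBIC)]))
E
```

```text
[458.72406454 289.2399587  238.74742905]
eye [435.31708468 315.54352725  56.        ]
hole [510.4038108  281.45631883  70.        ]
```

View pics/w2.png

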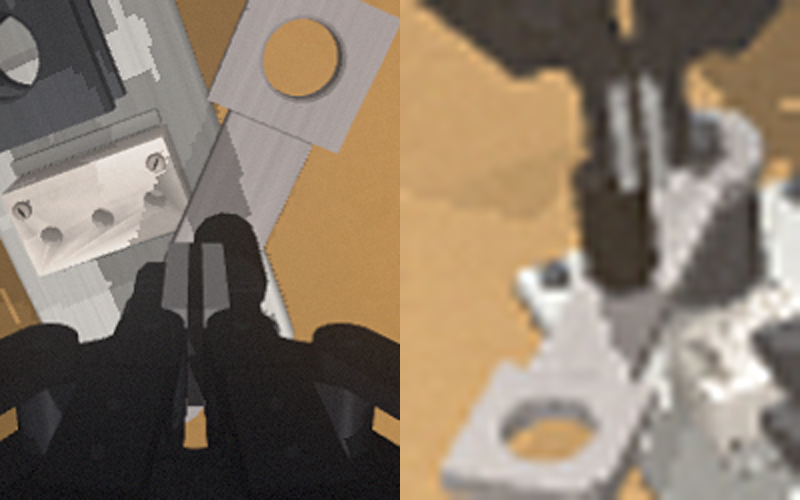

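```bash
python3 - <<'E'
from h import *
c=arm.camera_info("wrist")
for n,p,z in [("knob",(336,229),104),("padtip",(317,232),72),("padtip",(317,232),97),("padtopL",(314,305),97),("L",(220+165/2,232),72),("Rr",(220+228/2,232),72)]: print(n,onz(c,p,z))
E
```

```text
knob [472.03367121 342.04707209 104.        ]
padtip [486.18165485 351.84483256  72.        ]
padtip [482.0587566  342.47072085  97.        ]
padtopL [500.52891852 380.75966577  97.        ]
L [494.00664526 348.43898556  72.        ]
Rr [477.01056904 355.84425966  72.        ]
```

steer_hand(ticks=[{"xyz": [0, 0, -30]}, {"xyz": [0, 0, -40]}, {"xyz": [0, 35, 0]}, {"xyz": [0, 35, 0]}, {"xyz": [0, 35, 0]}, {"xyz": [0, 35, 0]}, {}])

```text
t: 3.73
ee_pos: [353.9, 410.3, 168.4]
orientation: [1.726, -2.625, -0.002]
contact_force: [-0.4, 0.1, -0.2]
opening: 0.1
grasp_force: 0.0
```

```bash
python3 - <<'E'
from h import *
a=arm.snapshot("top")[195:270,225:305,::-1];b=arm.snapshot("scene")[175:250,245:325,::-1]
w=arm.snapshot("wrist");np.save("w.npy",w);print(arm.camera_info("wrist"))
cv2.imwrite("pics/p2.png",np.vstack([cv2.resize(np.hstack([a,b]),(640,300),interpolation=cv2.INTER_CUBIC),w[::,:,::-1][:300]]))
E
```

```text
{'intrinsics': array([[304.34392259,   0.        , 317.23398932],
       [  0.        , 304.34392259, 195.36571599],
       [  0.        ,   0.        ,   1.        ]]), 'dist': array([-0.05249859,  0.        ,  0.        ,  0.        ,  0.        ]), 'eye': array([330.34000642, 345.37257801, 308.99543043]), 'orientation': array([-0.07769805, -0.36692519,  2.70961176])}
```

View pics/p2.png

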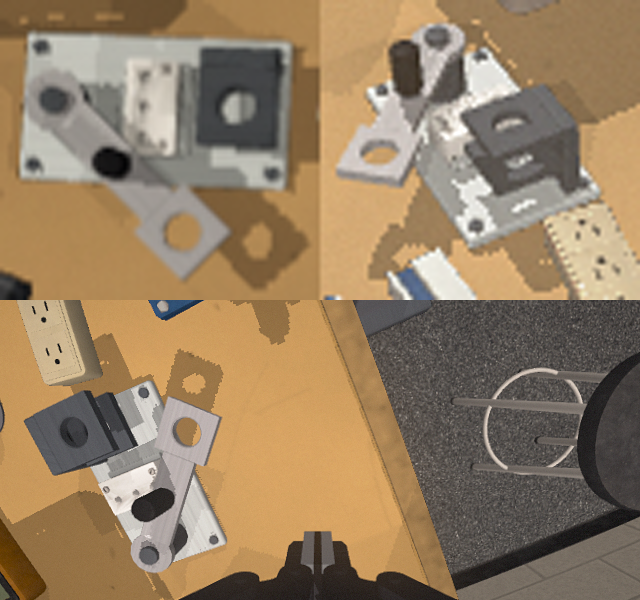

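```bash
python3 - <<'E'
from h import *
import json
c=arm.camera_info("wrist"); w=np.load("w.npy")
m=(w.max(2)<45).astype(np.uint8); n,l,st,ce=cv2.connectedComponentsWithStats(m)
for i in range(1,n):
    if 60<st[i][4]<3000: print(st[i],ce[i].round(1))
np.set_printoptions(precision=1,suppress=True)
for p in [(140,207),(165,203),(152,204)]: print(p,onz(c,p,56),onz(c,p,104))
print("eye",onz(c,(187,132),56),"hole",onz(c,(74,133),70),"pivot",onz(c,(149,254),56))
def tri(a,b):
    (e1,d1),(e2,d2)=a,b; A=np.array([d1,-d2]).T; s=np.linalg.lstsq(A,e2-e1,rcond=None)[0]; return e1+s[0]*d1,e2+s[1]*d2
k=(252.5,235.7)
for p in [(140,207),(165,203),(145,206)]: print(*tri(ray("top",k),ray(c,p)))
print("scene/top",*tri(ray("top",k),ray("scene",(265.5,186.5))))
E
```

```text
[132 188  42  33 566] [153.8 201.7]
[  0 272  20  39 277] [  7.4 294.6]
(140, 207) [507.2 356.4  56. ] [473.6 354.3 104. ]
(165, 203) [484.2 362.3  56. ] [455.  359.1 104. ]
(152, 204) [495.5 358.4  56. ] [464.2 355.9 104. ]
eye [435.4 316.8  56. ] hole [514.9 280.7  70. ] pivot [524.4 398.9  56. ]
[478.5 356.3  97.8] [478.2 354.6  97.5]
[480.8 362.1  61.7] [480.7 361.9  61.7]
[478.9 357.3  91.3] [478.6 355.8  91. ]
scene/top [478.3 356.   99.6] [479.5 355.5  99.6]
```

The strap hasn't moved: the eye, pivot and knob are all where they were, with the knob at (478.5,356). Pushing with the closed fingers did nothing, so I'll grip the knob and swing it along its arc.

steer_hand(ticks=[{"xyz": [0, -34, 2], "turn_vec": [0, 0, 0.1]}, {"xyz": [0, -34, 2], "turn_vec": [0, 0, 0.1]}, {"xyz": [0, -34, 2], "turn_vec": [0, 0, 0.1]}, {"xyz": [0, -32, 2], "turn_vec": [0, 0, 0.1]}, {}], finger_gap=60, squeeze=40)

```text
t: 4.3
ee_pos: [475.5, 333.7, 158.7]
orientation: [1.147, -2.924, 0.003]
contact_force: [0.2, -0.3, -1.1]
opening: 59.3
grasp_force: 0.0
```

```bash
python3 -c "
from h import *
goto(478.5,356,91,-46.4)"
```

```text
tool delta [-17.4  14.4  67.6] yaw 132.8 tilt [ 0.    -0.002 -1.   ] q [ 0.61  0.15  0.1   1.52 -0.   -0.14] f [ 0.2 -0.3 -1.1] open 59.3 rz -0.013
```

steer_hand(ticks=[{"xyz": [-17.4, 14.4, 0]}, {}, {"xyz": [0, 0, 34]}, {"xyz": [0, 0, 33]}, {}])

```text
t: 4.72
ee_pos: [472.0, 357.8, 86.1]
orientation: [1.16, -2.91, 0.004]
contact_force: [-0.9, -0.4, -1.4]
opening: 59.8
grasp_force: 0.0
```

steer_hand(ticks=[{}, {}, {}, {}], finger_gap=10, squeeze=40)

```text
t: 5.05
ee_pos: [475.0, 360.6, 95.5]
orientation: [-1.162, 2.915, 0.001]
contact_force: [0.0, -2.3, 5.5]
opening: 16.1
grasp_force: 39.0
```

```bash
python3 - <<'E'
from h import *
goto(478.5,356,91,-46.4)
s=arm.get_state();print(s['ee_pos'],s['grasp_force'])
E
```

```text
tool delta [ 0.7 -5.7  4.5] yaw 133.5 tilt [ 0.003  0.002 -1.   ] q [ 0.65  0.18  0.02  1.4  -0.   -0.11] f [ 0.  -2.3  5.5] open 16.1 rz -0.002
[475.04783065 360.59962829  95.50155498] 38.964895606040955
```

```bash
python3 - <<'E'
from h import *
s=arm.get_state();print(s['t'],s['ee_pos'],s['opening'],s['grasp_force'],s['contact_force'])
w=arm.snapshot("wrist");sc=arm.snapshot("scene")
s=arm.get_state();print(s['t'],s['ee_pos'],s['opening'],s['grasp_force'],s['contact_force'])
cv2.imwrite("pics/w3.png",np.hstack([cv2.resize(w[110:360,220:420,::-1],(400,500),interpolation=cv2.INTER_CUBIC),cv2.resize(sc[170:220,245:285,::-1],(400,500),interpolation=cv2.INTER_CUBIC)]))
E
```

```text
5.05 [475.04783065 360.59962829  95.50155498] 16.087340007003846 38.964895606040955 [ 5.50278177e-03 -2.25247897e+00  5.50721214e+00]
5.15 [475.02464491 360.58889546  95.53369854] 16.026995414193443 38.91246557235718 [-0.39655247 -2.11006624  7.06781064]
```

View pics/w3.png

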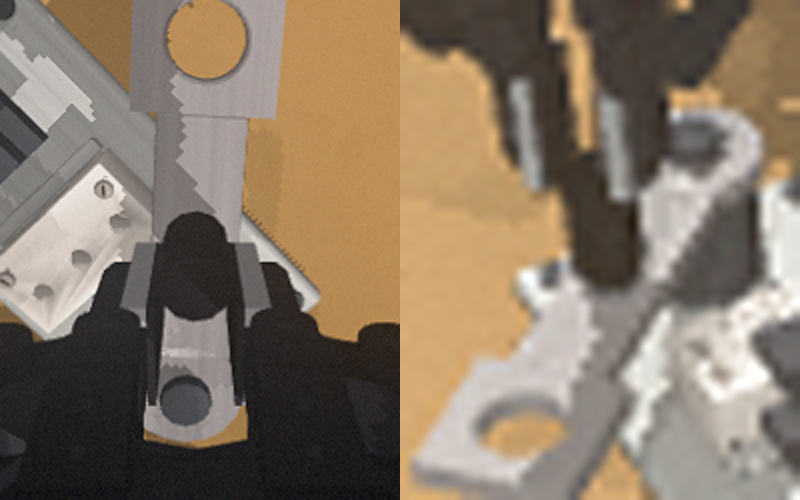

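The pads hold the knob at their tips, and the TCP is 61 mm from the pivot, which fits. Next I'll swing it along the arc.

steer_hand(ticks=[{"xyz": [-0.3, -6, 0], "turn_vec": [0, 0, -0.1]}, {"xyz": [-0.3, -6, 0], "turn_vec": [0, 0, -0.1]}, {"xyz": [-0.3, -6, 0], "turn_vec": [0, 0, -0.1]}, {"xyz": [-0.3, -6, 0], "turn_vec": [0, 0, -0.1]}, {"xyz": [-0.3, -6, 0], "turn_vec": [0, 0, -0.1]}, {"xyz": [-0.3, -6, 0], "turn_vec": [0, 0, -0.1]}, {"xyz": [-0.3, -6, 0], "turn_vec": [0, 0, -0.1]}, {}])

```text
t: 5.82
ee_pos: [512.5, 339.6, 95.5]
orientation: [-2.099, 2.337, -0.007]
contact_force: [-1.3, -14.3, 9.7]
opening: 15.9
grasp_force: 39.8
```

```bash
python3 - <<'E'
from h import *
goto(518.5,339.3,91,-3.8)
w=arm.snapshot("wrist");sc=arm.snapshot("scene")
print(arm.camera_info("wrist"))
np.save("w.npy",w)
cv2.imwrite("pics/w4.png",np.hstack([w[0:300,200:500,::-1],cv2.resize(sc[165:215,255:305,::-1],(300,300),interpolation=cv2.INTER_CUBIC)]))
E
```

```text
tool delta [-0.3 -6.   4.5] yaw 173.8 tilt [ 0.003 -0.003 -1.   ] q [ 0.59  0.23  0.07  1.41 -0.   -0.88] f [ -1.3 -14.3   9.7] open 15.9 rz -0.041
{'intrinsics': array([[304.34392259,   0.        , 317.23398932],
       [  0.        , 304.34392259, 195.36571599],
       [  0.        ,   0.        ,   1.        ]]), 'dist': array([-0.05249859,  0.        ,  0.        ,  0.        ,  0.        ]), 'eye': array([503.18354551, 271.68284203, 236.65439652]), 'orientation': array([-0.02890714, -0.40185486,  3.00324916])}
```

View pics/w4.png

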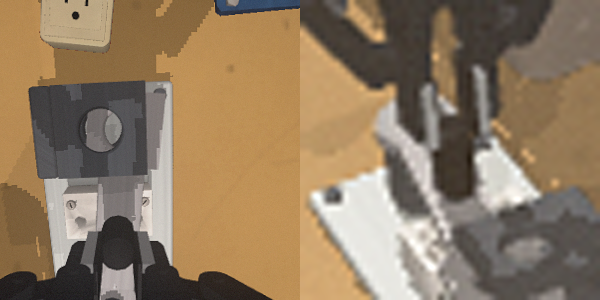

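The strap is almost home, about 0.1 rad short. I'll finish in small steps and watch the force.

steer_hand(ticks=[{"xyz": [0.5, -2, 0], "turn_vec": [0, 0, -0.033]}, {"xyz": [0.3, -2, 0], "turn_vec": [0, 0, -0.033]}, {"xyz": [0, -2, 0], "turn_vec": [0, 0, -0.02]}, {}])

```text
t: 6.25
ee_pos: [517.9, 338.9, 95.5]
orientation: [-2.192, 2.249, -0.006]
contact_force: [-0.5, -12.8, 9.6]
opening: 15.7
grasp_force: 39.5
```

steer_hand(ticks=[{"xyz": [0, -1.5, 0], "turn_vec": [0, 0, -0.01]}, {"xyz": [0, -1, 0]}, {}])

```text
t: 6.5
ee_pos: [519.5, 338.8, 95.5]
orientation: [2.203, -2.239, 0.004]
contact_force: [-4.6, -11.9, 11.0]
opening: 15.8
grasp_force: 39.9
```

```bash
python3 -c "
from h import *
goto(518.5,339.3,91,-3.8)"
```

```text
tool delta [-0.5  1.   4.5] yaw 179.0 tilt [ 0.001 -0.002 -1.   ] q [ 0.58  0.25  0.09  1.42 -0.   -0.98] f [ -4.6 -11.9  11. ] open 15.8 rz 0.050
```

steer_hand(ticks=[{"xyz": [0, -1.5, 0]}, {"xyz": [0, -1, 0]}, {}, {}])

```text
t: 6.83
ee_pos: [519.8, 338.8, 95.3]
orientation: [2.201, -2.236, -0.0]
contact_force: [-16.1, -12.3, 15.2]
opening: 15.6
grasp_force: 40.8
```

```bash
python3 -c "
from h import *
goto(518.5,339.3,91,-3.8)"
```

```text
tool delta [-0.5  1.3  4.3] yaw 179.1 tilt [-0.003 -0.002 -1.   ] q [ 0.58  0.25  0.1   1.42 -0.   -0.98] f [-16.1 -12.3  15.2] open 15.6 rz 0.051
```

It's hard against the stop: 16 N for 0.3 mm of motion. I'll release, rise and check.

steer_hand(ticks=[{}, {}, {}, {"xyz": [0, 0, -20]}, {"xyz": [0, 0, -35]}, {"xyz": [0, 20, -35]}, {"xyz": [0, 40, 0]}, {}], finger_gap=60)

```text
t: 7.5
ee_pos: [458.3, 341.8, 185.8]
orientation: [-2.204, 2.236, 0.001]
contact_force: [0.1, -0.7, -0.8]
opening: 59.9
grasp_force: 0.0
```

```bash
python3 - <<'E'
from h import *
w=arm.snapshot("wrist");c=arm.camera_info("wrist")
sc=arm.snapshot("scene");t=arm.snapshot("top")
np.save("w.npy",w);print(c["eye"],arm.get_state()["ee_pos"])
cv2.imwrite("pics/w5.png",np.vstack([w[:,:,::-1],np.hstack([cv2.resize(sc[175:235,245:325,::-1],(320,200),interpolation=cv2.INTER_CUBIC),cv2.resize(t[200:250,230:310,::-1],(320,200),interpolation=cv2.INTER_CUBIC)])]))
E
```

```text
[458.06749932 272.8165558  325.72229644] [461.96611926 341.78610442 183.49581817]
```

View pics/w5.png

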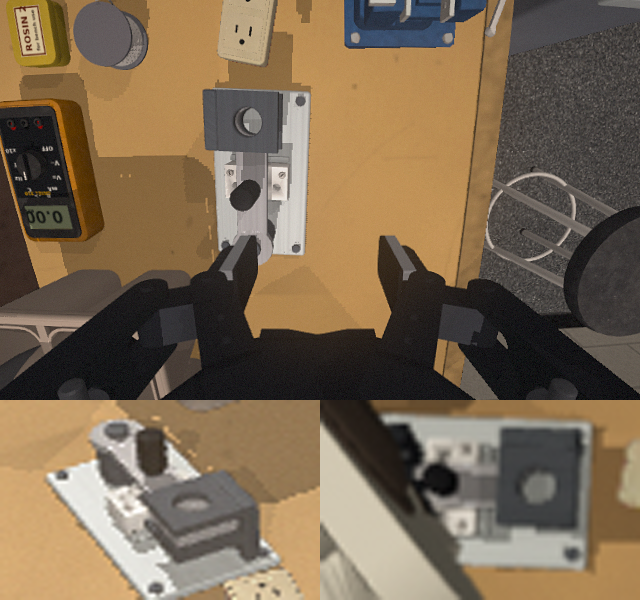

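The strap is home in the fork: the eye fills the hole at wrist (249,122), and the scene and top views agree. On to the rack.

steer_hand(ticks=[{"xyz": [35, -17, 0]}, {"xyz": [35, -17, 0]}, {"xyz": [35, -17, 0]}, {"xyz": [35, -17, 0]}, {"xyz": [35, -17, 0]}, {"xyz": [35, -17, 0]}, {"xyz": [35, -17, 0]}, {"xyz": [35, -17, 0]}], finger_gap=60)

```text
t: 8.32
ee_pos: [594.8, 56.9, 182.3]
orientation: [2.203, -2.239, 0.0]
contact_force: [-0.5, 1.3, 0.3]
opening: 60.2
grasp_force: 0.0
```

steer_hand(ticks=[{"xyz": [33, -17, 0], "turn_vec": [0, 0, -0.09]}, {"xyz": [33, -17, 0], "turn_vec": [0, 0, -0.09]}, {"xyz": [33, -17, 0], "turn_vec": [0, 0, -0.09]}, {}, {}])

```text
t: 8.73
ee_pos: [652.5, -37.8, 180.9]
orientation: [2.481, -1.926, -0.003]
contact_force: [-0.7, 0.0, -0.0]
opening: 59.9
grasp_force: 0.0
```

```bash
python3 - <<'E'
from h import *
goto(653,-35,190,15)
w=arm.snapshot("wrist");c=arm.camera_info("wrist");np.save("w.npy",w)
print(c["eye"])
m=(w.max(2)<50).astype(np.uint8); n,l,st,ce=cv2.connectedComponentsWithStats(m)
for i in range(1,n):
    if 60<st[i][4]<8000:print(st[i],ce[i].round(1))
def proj(p):
    r=R.from_rotvec(c["orientation"]);q=r.inv().apply(np.array(p)-c["eye"])*[1,-1,-1]
    return cv2.projectPoints(q[None],np.zeros(3),np.zeros(3),c["intrinsics"],np.array(c["dist"]))[0].ravel().round(0)
for p in [(653,-35,84),(653,-35,122),(642.5,17.3,84),(642.5,17.3,102)]:print(p,proj(p))
E
```

```text
tool delta [-2.6 -1.1 -9.1] yaw -165.6 tilt [-0.002  0.    -1.   ] q [-0.06  0.33  0.36  1.6  -0.   -1.88] f [-0.7  0.  -0. ] open 59.9 rz -0.011
[ 668.01019422 -103.18853204  322.48314982]
[179  48 111  29 140] [231.3  61.6]
[219  79  34  31 415] [239.1  92.9]
(653, -35, 84) [314. 200.]
(653, -35, 122) [313. 215.]
(642.5, 17.3, 84) [311. 259.]
(642.5, 17.3, 102) [310. 270.]
```

```bash
python3 - <<'E'
from h import *
c=arm.camera_info("wrist");w=np.load("w.npy")
g=w.max(2)
for y in range(170,262,6): print(y,g[y,262:372:5])
for th in (50,70,90):
    m=(g<th).astype(np.uint8); m[:,:270]=0;m[:,365:]=0;m[:160]=0;m[245:]=0
    n,l,st,ce=cv2.connectedComponentsWithStats(m)
    for i in range(1,n):
        if st[i][4]>60: print(th,st[i],ce[i].round(1))
E
```

```text
170 [200 200 195 183 184 182 206 208 206 207 212 155 150 156 150 154 147 152
 150 167 201 203]
176 [199 182 181 184 186 185 204 208 207 151 154 152 150 154 151 151 150 150
 152 146 202 201]
182 [185 185 182 183 185 183 207 206 152 126 122 133 132 115 154 151 149 150
 151 201 203 202]
188 [185 184 185 184 187 183 208 177 175 165 126 139 131 127 134 167 151 149
 151 149 202 206]
194 [184 184 185 183 184 199 162 176 153  56  53  54  56 130 131 141 150 153
 151 203 201 204]
200 [182 188 187 200 182 186 179 167  52  52  53  54  56  47 175 171 150 151
 153 167 201 202]
206 [188 186 187 189 183 191 164 168  56  60  62  64  61  53 175 172 151 150
 154 205 202 203]
212 [145 125 182 180 201 204 195 157  60  59  61  56  68  59 177 210 152 151
 151 207 204 203]
218 [186 184 159 207 202 208 196 184  63  64  63  58  59  58 211 203 153 152
 151 206 204 206]
224 [185 192 198 199 202 202 195 202  63  66  66  66  60  58 208 208 199 207
 212 203 192 173]
230 [181 185 202 200 199 203 195 211 206  90  59  54  90 148 204 199 150 153
 151 206 204 203]
236 [185 186 202 203 200 202 207 214 207 219 215 151 148 153 150 197 152 154
 150 201 200 200]
242 [185 188 202 201 203 203 207 213 209 146 148 153 147 156 170 184 149 151
 149 202 202 199]
248 [184 186 202 202 199 204 207 211 101 180 131 132 134 139 148 182 152 149
 180 200 199 200]
254 [184 180 197 196 197 200 208 129 175 165 125 126 127 127 146 170 149 153
 203 204 201 200]
260 [179 182 201 200 199 202 191 179 166  49  56  58  55 176 159 157 150 200
 200 201 201 201]
70 [ 298  190   33   42 1078] [313.9 210.6]
90 [ 297  189   34   43 1112] [313.9 210.7]
```

```bash
python3 - <<'E'
from h import *
c=arm.camera_info("wrist");print(onz(c,(314,215.2),122), onz(c,(312.5,277-1),102))
p=onz(c,(314,215.2),122); goto(p[0],p[1],112,14)
E
```

```text
[652.64444446 -35.23901643 122.        ] [639.40520861  22.57540119 102.        ]
tool delta [-0.9 -1.1 69.5] yaw -165.6 tilt [-0.002  0.    -1.   ] q [-0.06  0.33  0.36  1.6   0.   -1.88] f [ 0.4  1.  -0.7] open 60.0 rz 0.007
```

steer_hand(ticks=[{"xyz": [-0.9, -1.1, 25]}, {"xyz": [0, 0, 25]}, {"xyz": [0, 0, 14]}, {"xyz": [0, 0, 5]}, {}, {}], finger_gap=60)

```text
t: 9.28
ee_pos: [652.4, -33.5, 114.9]
orientation: [-2.485, 1.921, -0.001]
contact_force: [-0.5, -0.6, 0.3]
opening: 60.1
grasp_force: 0.0
```

```bash
python3 -c "
from h import *
goto(652.6,-35.2,112)"
```

```text
tool delta [1.7 0.2 2.9] yaw -165.4 tilt [ 0.001  0.    -1.   ] q [-0.05  0.32  0.22  1.47  0.   -1.88] f [-0.5 -0.6  0.3] open 60.1
```

steer_hand(ticks=[{}, {}, {}, {}, {}], finger_gap=10, squeeze=60)

```text
t: 9.7
ee_pos: [653.0, -34.2, 115.1]
orientation: [-2.484, 1.921, -0.003]
contact_force: [0.9, 1.4, 5.8]
opening: 20.7
grasp_force: 58.5
```

```bash
python3 -c "
from h import *
goto(652.6,-35.2,112)"
```

```text
tool delta [0.9 0.6 3.1] yaw -165.4 tilt [ 0.002  0.    -1.   ] q [-0.05  0.32  0.22  1.47  0.   -1.88] f [0.9 1.4 5.8] open 20.7
```

steer_hand(ticks=[{"xyz": [0, 0, -8]}, {"xyz": [0, 0, -12]}, {"xyz": [0, 0, -15]}, {"xyz": [0, 0, -18]}, {"xyz": [0, 0, -18]}, {"xyz": [0, 0, -9]}, {}, {}])

```text
t: 10.37
ee_pos: [652.5, -34.3, 194.0]
orientation: [-2.485, 1.922, -0.001]
contact_force: [-0.7, -0.2, -1.6]
opening: 20.7
grasp_force: 58.8
```

```bash
python3 - <<'E'
from h import *
goto(652.6,-35.2,192)
w=arm.snapshot("wrist");c=arm.camera_info("wrist");np.save("w2.npy",w)
g=w.max(2)
for y in range(130,300,8): print(y,g[y,262:372:5])
def proj(p):
    r=R.from_rotvec(c["orientation"]);q=r.inv().apply(np.array(p)-c["eye"])*[1,-1,-1]
    return cv2.projectPoints(q[None],np.zeros(3),np.zeros(3),c["intrinsics"],np.array(c["dist"]))[0].ravel().round(1)
x,y,z=arm.get_state()["ee_pos"]; 
for d in (10,-27,-31,-86): print(d,proj((x,y,z+d)))
E
```

```text
tool delta [0.9 0.1 2. ] yaw -165.4 tilt [ 0.001 -0.    -1.   ] q [-0.05  0.33  0.39  1.63 -0.   -1.88] f [-0.7 -0.2 -1.6] open 20.7
130 [201 202 201 203 204 205 207 208 206 152 154 153 153 156 154 155 156 155
 157 155 205 203]
138 [203 201 202 205 205 204 206 208 208 155 155 157 156 156 156 156 153 156
 153 154 210 207]
146 [201 203 206 204 205 189 216 219 220 159 159 162 161 161 163 164 162 158
 152 153 210 210]
154 [205 206 203 203 203 192 204 156 119 124 119 120 119 118 117 151 151 153
 155 176 209 206]
162 [204 205 207 207 190 189 196 219 213 217 218 217 201 158 157 180 157 156
 158 155 212 209]
170 [206 207 190 191 191 191 193 216 215 218 218 217 198 157 216 212 153 156
 157 173 209 211]
178 [191 194 192 171 192 193 193 219 216 216 218 217 213 216 214 210 155 156
 157 173 210 212]
186 [193 191 191 194 197 187 211 221 215 205 209 206 154 217 216 209 157 157
 156 217 210 209]
194 [191 191 193 196 209 206 207 220 215 206 212 205 154 141 216 
[... 635 characters left out ...]
6  46  44  49  50  51  47  52  53  50 107
 107  98  50  54]
258 [ 41  53  53 106 105  98  49  44  45  55  55  56  50  47  47  43  48  69
 103 103  47  52]
266 [ 48  48  48  41 146  50  43  58  46  58  53  53  50  49  48  63  45  59
 186  45  43  53]
274 [ 47  49  47  46  45  48  44 182 215 156  40  44  43 157 213 140  40  58
  44  46  45  53]
282 [ 41  44  40  41  44  47  40 226 215 222 219 151 152 152 162 213  40  60
  41  44  44  43]
290 [ 43  42  41  36  45  46  39 221 221  87 147 122  97 155 218 197  38  52
  41  43  46  45]
298 [ 39  36  42  42  37  37  31 202 184 179 108 117 127 159 177 196  31  54
  41  45  41  37]
10 [314.6 261.3]
-27 [315.1 231.7]
-31 [315.2 229.2]
-86 [315.6 202.9]
```

Gripped and lifted; the knob fills the pads and the 20.7 mm opening matches the roughly 4 mm under-reading seen on the strap knob. The collar's underside is 35 mm below the TCP. I'll carry it toward the fork and stop short to measure the hole.

steer_hand(ticks=[{"xyz": [0, 0, -12]}, {"xyz": [0, 0, -13]}, {"xyz": [-20, 3, 0]}, {"xyz": [-32, 5, 0]}, {"xyz": [-32, 5, 0]}, {"xyz": [-32, 5, 0]}, {"xyz": [-32, 5, 0]}, {"xyz": [-32, 5, 0]}])

```text
t: 11.08
ee_pos: [578.6, 134.0, 217.3]
orientation: [2.484, -1.921, -0.002]
contact_force: [0.9, -0.0, -1.7]
opening: 20.8
grasp_force: 59.0
```

steer_hand(ticks=[{"xyz": [-32, 5, 0]}, {"xyz": [-32, 5, 0]}, {"xyz": [-32, 5, 0]}, {"xyz": [-20, 3, 0]}, {}, {}, {}])

```text
t: 11.67
ee_pos: [533.2, 240.2, 217.9]
orientation: [2.484, -1.921, -0.001]
contact_force: [-0.2, -0.3, -0.8]
opening: 21.0
grasp_force: 59.0
```

```bash
python3 - <<'E'
from h import *
goto(515,278,180)
w=arm.snapshot("wrist");c=arm.camera_info("wrist");np.save("w3.npy",w)
def proj(p):
    r=R.from_rotvec(c["orientation"]);q=r.inv().apply(np.array(p)-c["eye"])*[1,-1,-1]
    return cv2.projectPoints(q[None],np.zeros(3),np.zeros(3),c["intrinsics"],np.array(c["dist"]))[0].ravel()
h=proj((515,278,70));print("hole",h,c["eye"])
x0,y0=h.astype(int)
g=w.max(2)
for y in range(y0-42,y0+43,4): print(y,g[y,x0-45:x0+46:5])
print(list(range(x0-45,x0+46,5)))
E
```

```text
tool delta [-41.2   8.   37.9] yaw -165.4 tilt [-0.001 -0.001 -1.   ] q [ 0.42  0.17  0.24  1.64 -0.   -1.4 ] f [-0.2 -0.3 -0.8] open 21.0
hole [324.06772235 224.52744009] [549.51632723 173.25738309 359.11094111]
182 [203 187 216 104  67  70 165 158 159 126 162 158 161 161 161 160 215 215
 215]
186 [202 190 221 107  72  72 170 157 160 160 162 143 149 161 160 162 155 215
 216]
190 [188 181 209 212  74  73  82  67 159 158 162 159 155 161 127 162 165 160
 180]
194 [187 192 207 190  86  68  82  79  81  74 100 160 157 158 163 186 152 150
 221]
198 [186 209 210  65 103 113 137 136 146 139 114  83  65 155 160 212 152 208
 186]
202 [186 211 213  96 167 190 139 137 141 141 145 131  81  82  76 213  99 185
 213]
206 [181 210 214 191 189 192 139 137 141 139 145 135 144  72  82 203 109 214
 215]
210 [183 211 141 189 18
[... 617 characters left out ...]
5 110 166 205 207
 211]
242 [ 53 108 110  49  47  46  46  52  53  51  46  49  52  80 111 108  53 106
 206]
246 [108 109 106  45  46  45  54  49  55  48  53  48  46  56 109 110  53  55
 162]
250 [108 105  76  46  40  41  54  53  53  51  49  50  50  49 110 106  55  56
  47]
254 [108 106  42  46  48  40  52  52  47  48  47  51  46  45 109 109  71  59
  55]
258 [108 107  46  44  43  44  53  51  53  56  51  47  44  47 107 108 102  53
  56]
262 [106 106  41  35  42  60  57  54  48  52  52  47  47  42 113 105 111  53
  54]
266 [ 40 143  47  39  35  63  57  53  51  49  47  46  44  51 185  95  49  51
  52]
[279, 284, 289, 294, 299, 304, 309, 314, 319, 324, 329, 334, 339, 344, 349, 354, 359, 364, 369]
```

The held pin blocks the hole from here, so I'll sidestep to measure it.

steer_hand(ticks=[{"xyz": [0, 30, 0]}, {"xyz": [0, 35, 0]}, {}, {}, {}])

```text
t: 12.13
ee_pos: [471.0, 223.6, 219.1]
orientation: [-2.483, 1.923, -0.001]
contact_force: [-0.0, -1.1, -1.8]
opening: 20.5
grasp_force: 59.3
```

```bash
cat > hole.py <<'E'
from h import *
w=arm.snapshot("wrist");c=arm.camera_info("wrist");np.save("w4.npy",w)
def proj(p):
    r=R.from_rotvec(c["orientation"]);q=r.inv().apply(np.array(p)-c["eye"])*[1,-1,-1]
    return cv2.projectPoints(q[None],np.zeros(3),np.zeros(3),c["intrinsics"],np.array(c["dist"]))[0].ravel()
h=proj((515,278,70));print("pred",h,arm.get_state()["ee_pos"])
x0,y0=h.astype(int);g=w.max(2)
m=(g>88).astype(np.uint8);n,l,st,ce=cv2.connectedComponentsWithStats(m,connectivity=4)
for i in range(1,n):
    if st[i][4]>60 and np.hypot(*(ce[i]-h))<30: print(st[i],ce[i].round(1),onz(c,ce[i],70).round(1), onz(c,(st[i][0]+st[i][2]/2-.5,st[i][1]+st[i][3]/2-.5),70).round(1))
for y in range(y0-24,y0+25,3): print(y,g[y,x0-30:x0+31:3])
print(x0-30)
E
python3 hole.py
```

```text
pred [261.18581711 223.97129225] [471.21237959 223.8870546  218.91140723]
[249 194  41  14  69] [268.7 200.5] [512.8 251.7  70. ] [512.5 251.6  70. ]
199 [ 91 103 104 101 102 100  99  94  70  63  77 111  88  76  80  79  77  66
  61  94 153]
202 [101  99 103  90 105 100 103 102  99 101  93  65  64  75 110  88  82  78
  78  78  65]
205 [102 105 101  81 101  99 101 102  99 100 100  97  99  98  75  62  69 106
  99  80  75]
208 [100 104 106  92 104 101  99 106  97 100  99  99 103 101 100 103 104  79
  65  58 149]
211 [100 100 102 101  98 102 102 102  98  99  97  96 101 106  97  99  95  99
  96 100 191]
214 [103 100  89 104 102 103 103  97  97  97  97  97  99 100  98 100  99  99
  90 194 191]
217 [103 102  82 101  99 102 102  89  59 145 139 145 142  95  99 101 100  98
 113 189 190]
220 [100 107 101 100 101 105  95 114  64  96 144 142 145 138 101 100  98  93
 149 189 188]
223 [102  96 100 102 102 101  73 135  69  63  77 136 141 135  93  98  98  98
 195 186 186]
226 [103  88 107 100 100  98  67 143 105  73  68  61  62  64  83 101  97  93
 194 175 178]
229 [106  80  99 101  95 100  72  49 143 115  93  84  91  97  89 100  96  98
 177 178 177]
232 [104 100  95  95  97  99  95  62  59 133 139 125 117  59 100  97 101 101
 106 109 106]
235 [ 90  99  97 100  96  93  92  99  74  61  56  56  70 105 101  97  97 105
 105 107 106]
238 [ 94  97  94  98  95  94 101 100 100 102 100 100 104 101 101  97  97 106
 105 106 101]
241 [225 165 105  94  96  98 103 102 101 104 106 101 105 101  45  48  55 107
 109 107  64]
244 [221 205 230 231 135 124 101 104  98 103 105 102  92  46  42  45  73 105
 103 106  40]
247 [196 152 179 225 180 186 118 119 108 102 100 106  45  44  44  43 110 107
 106 108  39]
231
```

```bash
python3 - <<'E'
from h import *
c=arm.camera_info("wrist");w=np.load("w4.npy");g=cv2.medianBlur(w.max(2),3)
m=((g<86)|(g>116)).astype(np.uint8)[208:240,238:282]
m=cv2.morphologyEx(m,cv2.MORPH_CLOSE,np.ones((5,5),np.uint8))
n,l,st,ce=cv2.connectedComponentsWithStats(m)
for i in range(1,n):
    if st[i][4]>100:
        k,_=cv2.findContours((l==i).astype(np.uint8),cv2.RETR_EXTERNAL,cv2.CHAIN_APPROX_NONE)
        e=cv2.fitEllipse(k[0]);p=np.array(e[0])+[238,208];h=onz(c,p,70)
        print(st[i],e[1],p,h); goto(h[0]+.4,h[1]+1,218)
E
```

```text
[ 10   7  25  25 441] (22.688146591186523, 23.31271743774414) [260.43193626 226.50494385] [515.1914245  280.89533786  70.        ]
tool delta [-45.  -57.5   1. ] yaw -165.5 tilt [ 0.001  0.    -1.   ] q [ 0.44  0.01  0.07  1.63 -0.   -1.38] f [-0.4 -0.1 -1.2] open 20.5
```

The wrist puts the hole at (515.2, 280.9) and the fixed cameras at (514.8, 278). The pivot plus 120 mm gives (515.5, 279.3). I'll take y between them, well inside the 5.5 mm clearance, then hover and check.

steer_hand(ticks=[{"xyz": [-14, -19, 0]}, {"xyz": [-15, -19, 0]}, {"xyz": [-14.6, -19.2, 0]}, {"xyz": [0, 0, 20]}, {"xyz": [0, 0, 20]}, {"xyz": [0, 0, 9]}, {}, {}])

```text
t: 12.85
ee_pos: [515.0, 280.6, 169.7]
orientation: [2.484, -1.922, -0.0]
contact_force: [-0.6, 0.7, -0.7]
opening: 20.6
grasp_force: 59.4
```

```bash
python3 -c "
from h import *
goto(515.5,280.5,165)"
```

```text
tool delta [ 0.3 -0.5  4.7] yaw -165.5 tilt [-0.001 -0.    -1.   ] q [ 0.5   0.16  0.14  1.55 -0.   -1.33] f [-0.6  0.7 -0.7] open 20.6
```

steer_hand(ticks=[{"xyz": [0, 0, 5]}, {"xyz": [0, 0, 5]}, {"xyz": [0, 0, 4]}, {}])

```text
t: 13.18
ee_pos: [514.6, 280.8, 155.2]
orientation: [2.485, -1.922, -0.0]
contact_force: [0.2, 1.2, -2.7]
opening: 20.6
grasp_force: 59.4
```

steer_hand(ticks=[{"xyz": [0, 0, 5]}, {"xyz": [0, 0, 5]}, {"xyz": [0, 0, 5]}, {}])

```text
t: 13.52
ee_pos: [514.3, 280.7, 139.4]
orientation: [2.484, -1.921, -0.001]
contact_force: [0.1, 0.4, -1.3]
opening: 20.7
grasp_force: 59.4
```

```bash
python3 -c "
from h import *
goto(515.5,280.5,105)"
```

```text
tool delta [ 0.5 -1.2 34.4] yaw -165.4 tilt [-0.001 -0.001 -1.   ] q [ 0.5   0.16  0.08  1.49 -0.   -1.33] f [ 0.1  0.4 -1.3] open 20.7
```

No contact forces with the nose through the upper ear. I'll continue down.

steer_hand(ticks=[{"xyz": [0, -0.5, 5]}, {"xyz": [0, -0.5, 5]}, {"xyz": [0, 0, 5]}, {}])

```text
t: 13.85
ee_pos: [515.3, 280.9, 124.4]
orientation: [2.484, -1.921, -0.001]
contact_force: [-0.5, -0.3, -0.7]
opening: 21.0
grasp_force: 59.4
```

steer_hand(ticks=[{"xyz": [0, 0, 5]}, {"xyz": [0, 0, 5]}, {"xyz": [0, 0, 4]}, {}, {}])

```text
t: 14.27
ee_pos: [515.6, 281.1, 111.5]
orientation: [2.485, -1.921, -0.0]
contact_force: [-0.2, 0.5, -1.1]
opening: 21.0
grasp_force: 59.4
```

```bash
python3 -c "
from h import *
goto(515.5,280.5,105)"
```

```text
tool delta [0.6 0.2 6.5] yaw -165.4 tilt [-0. -0. -1.] q [ 0.5   0.16  0.03  1.43  0.   -1.33] f [-0.2  0.5 -1.1] open 21.0
```

steer_hand(ticks=[{"xyz": [0, 0, 2.5]}, {"xyz": [0, 0, 2]}, {"xyz": [0, 0, 1]}, {}])

```text
t: 14.6
ee_pos: [515.6, 281.1, 106.0]
orientation: [2.485, -1.921, -0.0]
contact_force: [-0.8, 0.2, -0.9]
opening: 20.6
grasp_force: 59.4
```

steer_hand(ticks=[{"xyz": [0, 0, 1]}, {"xyz": [0, 0, 1]}, {}])

```text
t: 14.85
ee_pos: [516.0, 281.3, 105.1]
orientation: [-2.484, 1.921, -0.001]
contact_force: [0.3, -0.5, 3.6]
opening: 20.7
grasp_force: 59.9
```

The collar touches at TCP z 105.1, exactly as predicted. I'll release and rise.

steer_hand(ticks=[{}, {}, {}, {"xyz": [0, 0, -8]}, {"xyz": [0, 0, -20]}, {"xyz": [0, 0, -30]}, {"xyz": [0, 0, -30]}, {}], finger_gap=55)

```text
t: 15.52
ee_pos: [517.2, 281.9, 199.2]
orientation: [-2.479, 1.917, -0.005]
contact_force: [1.7, 0.4, 0.6]
opening: 54.9
grasp_force: 0.0
```

steer_hand(ticks=[{"xyz": [0, 40, 0]}, {"xyz": [0, 40, 0]}, {"xyz": [0, 40, 0]}, {"xyz": [0, 40, 0]}, {}, {}])

```text
t: 16.02
ee_pos: [359.7, 240.7, 193.5]
orientation: [-2.484, 1.919, -0.001]
contact_force: [1.2, 1.0, 1.5]
opening: 55.0
grasp_force: 0.0
```

```bash
python3 - <<'E'
from h import *
def tri(a,b):
    (e1,d1),(e2,d2)=a,b; A=np.array([d1,-d2]).T; s=np.linalg.lstsq(A,e2-e1,rcond=None)[0]; return e1+s[0]*d1,e2+s[1]*d2
def proj(n,p):
    c=arm.camera_info(n);q=R.from_rotvec(c["orientation"]).inv().apply(np.array(p)-c["eye"])*[1,-1,-1]
    return cv2.projectPoints(q[None],np.zeros(3),np.zeros(3),c["intrinsics"],np.array(c["dist"]))[0].ravel()
s=arm.get_state();print(s["ee_pos"],s["contact_force"])
for n in("scene","wrist","top"):
    w=arm.snapshot(n);g=w.max(2)
    a=proj(n,(515,279.5,112));b=proj(n,(515,279.5,74));k=proj(n,(518.5,339.3,104));print(n,"top",a,"foot",b,"strapknob",k)
    x0,x1=int(min(a[0],b[0]))-20,int(max(a[0],b[0]))+21;y0,y1=int(min(a[1],b[1]))-16,int(max(a[1],b[1]))+14
    print(x0); st=3 if n=="wrist" else 2
    for y in range(y0,y1,st): print(y,g[y,x0:x1:st])
E
```

```text
[359.72752526 240.70365527 193.54874391] [1.15653958 0.98628909 1.47929705]
scene top [291.17180474 193.41878321] foot [292.03859339 204.61298989] strapknob [281.27115885 183.26961613]
271
177 [193 195 141 136 138 139 136 137 136 152 136 147 140 138 123 155 150 150
 154 152 152]
179 [196 192 196 155 134 137 138 151 149 149 150 158 153 153 152 153 150 152
 151 151 150]
181 [185 163 159 186 141 135 134 153 149 152 155 152 158 153 149 150 148 152
 152 154 149]
183 [124 103 102 157 198 105  91 133 154 152 154 154 155 153 156 151 152 152
 151 149 154]
185 [132  85  79 140  75  74  70  57 215 139 139 139 155 152 153 153 151 150
 151 151 151]
187 [186 189 142 204  67  68  67  54 130 200 133 138 153 152 151 151 151 151
 153 150 152]
189 [133 194 201 206  71  65  66  59 228 137 140 134 154 151 155 149 152 153
 151 153 151
[... 3704 characters left out ...]
5 106  46  68 128
 122 123 122 121]
221 [  8  54 110 108  95  96  76 131  49  23  21  21  11  83 105  47  68 128
 122 122 123 130]
223 [ 43  97 109 108  94  94  75 127 151  37  17  12  38 109  95  47  82 125
 123 123 123 144]
225 [148 143 139 138 118 119  76  79 151 159 110 101 111 109  60  46  82 123
 123 124 122 127]
227 [167 179 189 159 113  94  78  67  75 138 152 157 138  76  68  67  85 120
 123 123 122 122]
229 [198 215 213 191 128 110  68  67  67  68  67  66  66  66  67  62  92 120
 125 124 125 124]
231 [207 177 165 183 145 116 110  91 101 100  97  63  63  68  57  55  92 116
 125 123 123 124]
233 [185 172 194 142 127 113 129 130 186 185 185 153 155 154 154 148 131 122
 124 124 125 123]
```

All three views put the knob's top and foot where a seated pin must have them (scene rows 191–205, top at (283,220)). The strap knob is at its home position and the arm is clear, so I'll hand in.

```bash
python3 -c "
from cell import arm
print(arm.hand_in())"
```

```text
the job is handed in; nothing more can be done
None
```

The strap is home in the fork and the long pin is down through both ears and the eye, with its collar seated on the upper ear; I let go of it and handed the job in at about 16 s.

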